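# Show which screw goes in which hole

### The job

Show the apprentice how to finish the mount plate: point at the one loose brass screw in the white tray, holding the fingertips straight above it with a gap of one to four centimetres for a good two seconds, then point in the same way at the one empty screw hole in the aluminium plate for a good two seconds. Finish while still pointing at the hole. Touch nothing and move nothing on the bench: this is only pointing.

Things in the scene. Friction and masses are not known exactly. Their poses are not given: they have to be found in the camera images.
- brass_screw_tip (a point): upper end of the loose brass screw, the only brass one in the tray. It stands on its round head (32 mm across, 12 mm thick) with its 17 mm thick shank pointing straight up; 50 mm high in all. This point is the centre of the top of the shank, z up. It can stand in any of the three places in the tray and tips over easily
- blue_screw_tip (a point): the same point of the blue plastic screw, same size and stance: a bystander, leave alone
- black_screw_tip (a point): the same point of the black plastic screw, same size and stance: a bystander, leave alone
- tray: shallow white plastic tray, fixed to the bench, 120 x 220 mm (its x and y), 22 mm high, walls 4 mm thick; the three screws stand in it in a row along its y, about 7 cm apart. Origin: centre of its underside
- plate: square grey aluminium mount plate, 190 x 190 mm, 14 mm thick, fixed on a black round base 20 mm high, so that its upper face is 34 mm above the bench; a hub 12 mm high and 56 mm across at its centre. Six screw places 60 degrees apart on a circle of 75 mm radius: five hold brass screw heads (32 mm across, standing 12 mm proud), one is empty. It may be turned any way round. Origin: centre of the underside of the base, z up
- hole (a point): the empty screw hole in the plate, a dark round hole of 20 mm; this point is the centre of its mouth, level with the plate's upper face, 75 mm from the plate's centre along the plate's x; z up
- oil_bottle: blue oil bottle, loose, 48 mm across and 110 mm high, a bystander; origin at the centre of its underside
- tape: roll of paper tape lying flat, loose, 70 mm across and 24 mm high, a bystander; origin at the centre of its underside
There are look-alikes about, which are no part of the job. What is meant by the part that bears brass_screw_tip is not red or turquoise, and is the smaller of those in its own colour.

How it is judged:
By the outcome, as a careful person would: the job done as asked, in the order asked, and still so for the second after the job is handed in, with the robot touching nothing.
It also fails if it takes over 43 s, if anything falls off the work surface, if the arm or the gripper's body presses on something with over 40 N, if the wrist force passes 120 N, or if a joint passes its speed limit or range.

### The arm

A 6-joint arm with a two-finger parallel gripper is mounted at the origin on the work surface. World frame = base frame: x ahead of the robot, y to its left, z up, the work surface at z = 0. Lengths are in mm, angles in rad, forces in N, time in s.
With the tool pointing down it reaches from about 400 to 925 mm from the base axis. Payload 12.5 kg.
Tool frame: the origin (TCP) lies at the very end of the fingers, on their centre line; the grasp point (between the pads) lies 19 mm behind it; x points along the fingers, y is the direction in which the jaws open and shut, and the axes are right-handed (so a half turn about x gives the same grasp; the last joint's range is limited). The gripper opens to 95 mm and grips with 3 to 60 N. Pads are 20 mm wide; open, the fingers measure 119 mm over their backs; the gripper's body (75 mm by 180 mm) begins 59 mm behind the grasp point.
Start: joints at [1.086, 0.491, 1.559, -0, 1.092, -0.106], TCP at [231.114, 580.718, 214.661] pointing down, gripper open.
Joint ranges: [-3.1, 3.1], [-0.84, 2.19], [0.05, 2.79], [-1.13, 4.28], [0.06, 2.93], [-2.69, 2.69]. Speed limits (rad/s): [2.22, 2.22, 2.79, 3.14, 3.14, 3.14].

### API

Orientations are given as [roll, pitch, yaw] about the fixed x, y, z axes, in that order (R = Rz(yaw) Ry(pitch) Rx(roll)).
In Python, from cell import * gives the robot as it stands.
- The arm moves only by the tool step_arm, never from a script. Its argument "steps" is a list of rows, each a list of 4 numbers: the shift along the tool's x, y, z in units of 50 mm (1.0 is 50 mm), then the turn about the tool's x in units of 8 degrees (1.0 is 8 degrees). A call has 1 to 20 rows; each row shifts and turns the commanded pose from where the row before left it, along the tool's axes as they then stand; what a row does not reach is not made up. A row lasts 1/8 s, in which the tool goes at most 62.5 mm and 10.7 degrees, less where a joint would pass 70% of its speed; a pose out of reach is approached as far as the arm can. A call is refused whole if a number of a shift passes 1 or a number of a turn 1, either way. A call with a gripper value outside its range is refused whole. "jaw" is the closure, from 0 (fully open) to 1 (shut), set as the call begins (left out, the last holds). The fingers move at their own pace and stop on an object; the grip force is fixed at half the most. Time passes only in rows, so rows that do not move let the fingers close. It gives the time, the measured TCP pose, the force and the opening at its end, in the units of the state.
- state(): the state, without advancing time (a new reading comes with each control period).
- read_camera(name): name is "scene" or "top" or "wrist"; returns the picture (480x640x3 uint8, red, green, blue); there is no depth.
- camera_info(name): a dict with "mtx" (3x3 intrinsics, pixels), "eye" and "attitude" of the camera in the world; the wrist camera has in their place "hand_eye" (4x4, takes a point from camera to tool coordinates, whose origin is the TCP and whose axes are the tool frame's). Camera axes: x right, y down, z forward; pixel columns grow to the right and rows downward; lengths in mm; the calibration is good to about 2 mm. A picture is of the moment at which its call begins: read the wrist's pose just before it. camera_info takes no time and is no camera call.
- job_done(): hands the job in, once; it reports no verdict.
The state is a dict: "t": time; "joints": joint angles; "qvel": joint speeds; "tau": joint torques, N m; "eef_pos": TCP position; "tcp_rot": TCP orientation; "ft_force": force on the tool from outside, world axes, zero at the start; "moment": the same for the moment, N m; "opening": opening from 0.0 (shut) to 1.0 (fully open).
Only numpy, scipy, OpenCV 4.12 (cv2) and the standard library are available. Lean on these libraries where they do the work, as an engineer would, in place of code of your own. Each camera call takes 0.05 s, during which the arm holds its last target.

## Working session

There is one attempt and no reset: what is moved stays moved. The work goes in short steps, Python scripts to look and compute and a tool call to move; the robot and the scene stay as the last step left them, time stands still between calls to the robot, and variables do not carry over. Pictures are saved under pics/ and viewed, and the job is handed in when it is done.

Besides the shell and the picture viewer there is one more tool, called after ">>>" by a JSON object that holds its "api" and its "payload", one argument or row to a line. step_arm: Moves the arm, as the interface text tells. Its arguments: {"type":"object","properties":{"steps":{"type":"array","items":{"type":"array","items":{"type":"number"}}},"jaw":{"type":"number"}},"required":["steps"]}

```bash
mkdir -p pics; python3 - <<'E'
from cell import *
import cv2
print(state())
for n in ("scene","top","wrist"):
    im=read_camera(n); cv2.imwrite(f"pics/{n}0.png",im[:,:,::-1]); print(n,camera_info(n))
E
```

```text
{'t': 0.0, 'joints': array([ 1.08636173e+00,  4.91589032e-01,  1.55944528e+00, -1.89016935e-05,
        1.09169602e+00, -1.05553442e-01]), 'qvel': array([ 0.00224243, -0.00011817, -0.00075825,  0.00090559,  0.00194709,
        0.00025569]), 'tau': array([-1.58575054e-03, -6.12653804e+01, -2.58169234e+01,  6.91831182e-02,
        4.83678246e-02, -1.12982455e-04]), 'eef_pos': array([231.01906233, 580.47753571, 214.04487508]), 'tcp_rot': array([-1.66161585,  1.56965853, -2.04048827]), 'ft_force': array([-0.11948245, -1.18357681, -0.17519427]), 'moment': array([0.03250837, 0.04205099, 0.00899162]), 'opening': 1.0004104103468616}
scene {'mtx': array([[538.03081848,   0.        , 316.36143742],
       [  0.        , 538.03081848, 242.98417563],
       [  0.        ,   0.        ,   1.        ]]), 'eye': array([1016.12236597,  604.45202458,  777.57479332]), 'attitude': array([-2.33583089e+00,  1.65462993e-03,  2.45997455e+00])}
top {'mtx': array([[515.60410736,   0.        , 321.34588231],
       [  0.        , 515.60410736, 239.90742852],
       [  0.        ,   0.        ,   1.        ]]), 'eye': array([523.41549055,  16.28042674, 982.35582997]), 'attitude': array([-3.09486712,  0.00627255, -1.54629854])}
wrist {'mtx': array([[355.8901283 ,   0.        , 319.20502568],
       [  0.        , 355.8901283 , 238.21695752],
       [  0.        ,   0.        ,   1.        ]]), 'hand_eye': array([[-1.02743884e-03, -2.87070529e-01,  9.57908898e-01,
        -1.70036362e+02],
       [ 9.99999199e-01, -1.00333419e-03,  7.71900487e-04,
        -4.76952922e-01],
       [ 7.39512871e-04,  9.57908923e-01,  2.87071330e-01,
        -8.06835034e+01],
       [ 0.00000000e+00,  0.00000000e+00,  0.00000000e+00,
         1.00000000e+00]])}
```

View pics/top0.png

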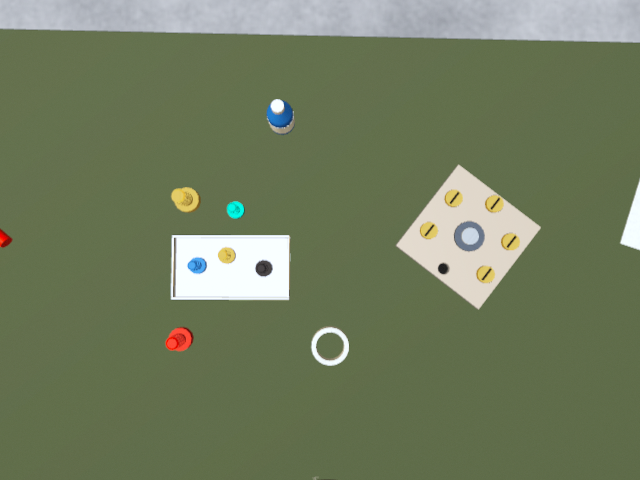

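View pics/scene0.png

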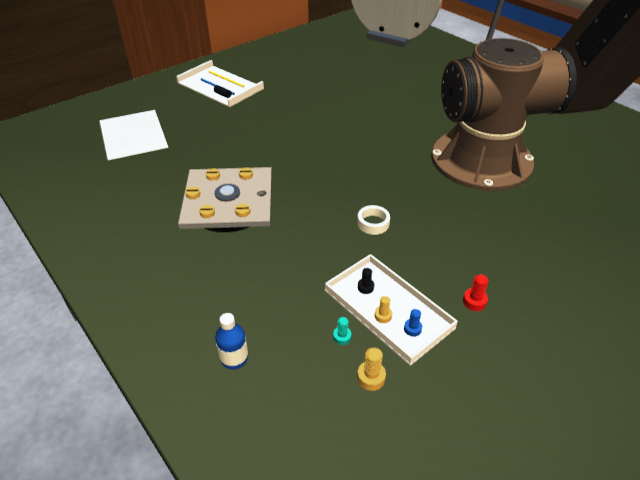

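View pics/wrist0.png

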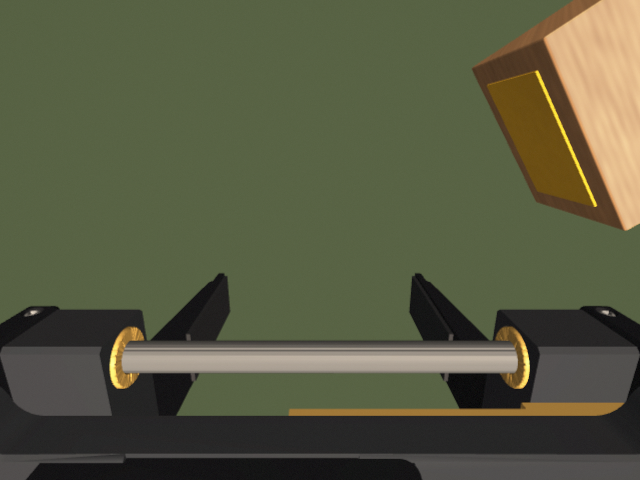

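```bash
cat > h.py <<'E'
import numpy as np,cv2
from scipy.spatial.transform import Rotation as Ro
from cell import *
def ray(n,u,v):
    c=camera_info(n); d=np.linalg.inv(c['mtx'])@[u,v,1]
    return c['eye'],Ro.from_euler('xyz',c['attitude']).as_matrix()@d
def atz(n,u,v,z):
    e,d=ray(n,u,v); return e+d*(z-e[2])/d[2]
def proj(n,p):
    c=camera_info(n); q=Ro.from_euler('xyz',c['attitude']).as_matrix().T@(np.array(p)-c['eye'])
    q=c['mtx']@q; return q[:2]/q[2]
E
python3 - <<'E'
from h import *
t=cv2.imread('pics/top0.png'); s=cv2.imread('pics/scene0.png')
a=cv2.resize(t[225:305,165:295],None,fx=6,fy=6,interpolation=cv2.INTER_CUBIC); cv2.imwrite('pics/c1.png',a)
a=cv2.resize(s[255:365,320:460],None,fx=5,fy=5,interpolation=cv2.INTER_CUBIC); cv2.imwrite('pics/c2.png',a)
a=cv2.resize(t[160:310,395:545],None,fx=4,fy=4,interpolation=cv2.INTER_CUBIC); cv2.imwrite('pics/c3.png',a)
a=cv2.resize(s[155:240,170:290],None,fx=6,fy=6,interpolation=cv2.INTER_CUBIC); cv2.imwrite('pics/c4.png',a)
print(atz('top',443,268.5,34),atz('scene',262,193,34),atz('top',227,255,12))
st=state();R=Ro.from_euler('xyz',st['tcp_rot']).as_matrix();print(R.round(3))
E
```

```text
[ 520.52464744 -201.01077744   34.        ] [ 521.77783049 -197.4676217    34.        ] [535.87415023 200.44642057  12.        ]
[[-0.     0.37   0.929]
 [-0.001  0.929 -0.37 ]
 [-1.    -0.001 -0.   ]]
```

View pics/c1.png

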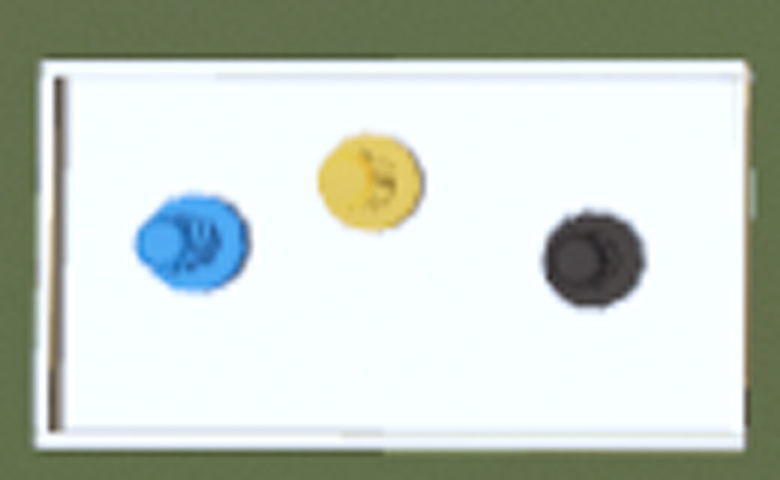

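View pics/c2.png

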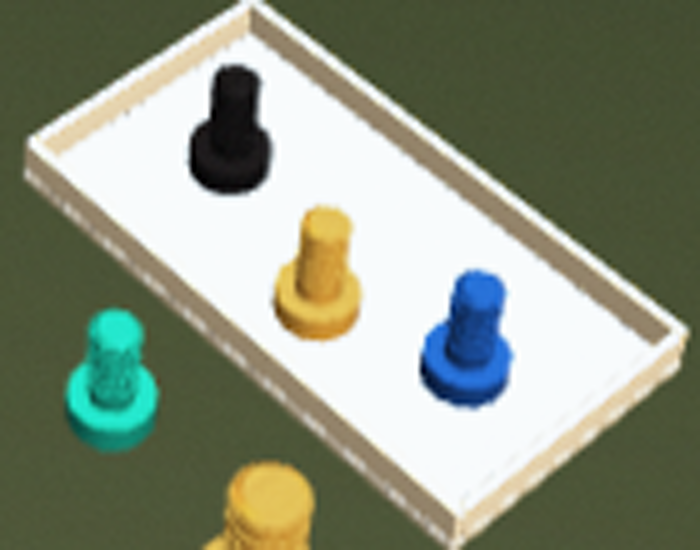

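View pics/c3.png

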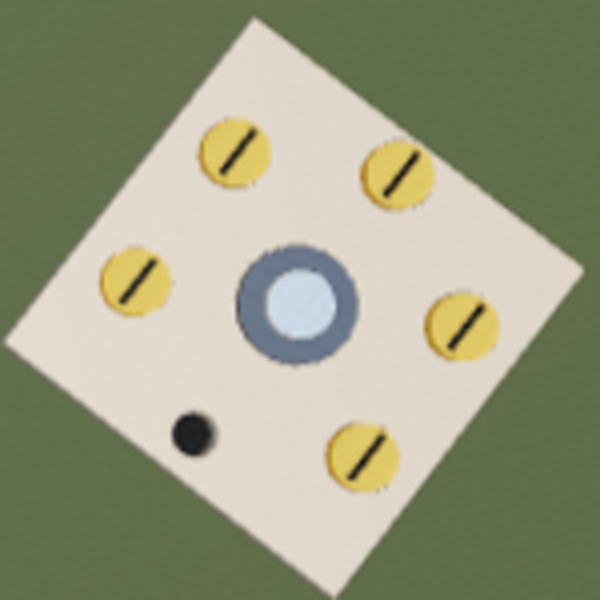

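View pics/c4.png

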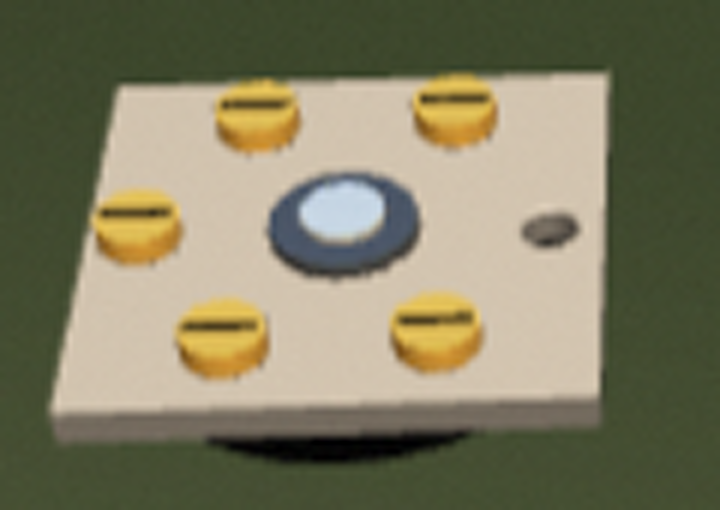

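```bash
python3 - <<'E'
from h import *
def tri(a,b):
    e1,d1=ray('top',*a);e2,d2=ray('scene',*b)
    A=np.stack([d1,-d2],1);x=np.linalg.lstsq(A,e2-e1,rcond=None)[0]
    p,q=e1+d1*x[0],e2+d2*x[1]; return p.round(1),q.round(1)
tc=(348.5/6-.5+165,182.5/6-.5+225); sc=(328/5-.5+320,219/5-.5+255)
print('tip',tri(tc,sc), atz('top',*tc,53),atz('scene',*sc,53))
h=(193/4+394.5,435/4+159.5); hs=(550/6+169.5,231/6+154.5)
print('hole',tri(h,hs),atz('top',*h,34),atz('scene',*hs,34))
# plate center from corners & opposite screws
c=[(254,17),(584,270),(336,598),(5,343)]
P=[atz('top',x/4+394.5,y/4+159.5,34) for x,y in c];print('pl',np.mean(P,0))
S=[atz('top',x/4+394.5,y/4+159.5,46) for x,y in [(236,151),(399,173),(463,325),(364,456),(136,280)]]
print(np.round(S,1), S[0]+S[3]-S[1], (S[4]+S[2])/2,(S[0]+S[3])/2,'hole', S[4]+S[2]-S[1],S[0]+S[3]-S[1])
# wrist: block corner rays
st=state();R=Ro.from_euler('xyz',st['tcp_rot']).as_matrix();ci=camera_info('wrist');H=ci['hand_eye']
for u,v in [(473,68),(545,38),(627,230),(536,200)]:
    d=R@H[:3,:3]@np.linalg.inv(ci['mtx'])@[u,v,1];e=st['eef_pos']+R@H[:3,3]
    print([ (e+d*(z-e[2])/d[2]).round() for z in(0,100,200)])
E
```

```text
tip (array([535.3, 201.1,  50.7]), array([534.9, 201.5,  50.8])) [535.30342606 200.64530406  53.        ] [536.31641475 202.75189564  53.        ]
hole (array([ 521. , -201.2,   31.2]), array([ 521.4, -201.5,   31.3])) [ 520.97119104 -200.54692278   34.        ] [ 523.20590499 -198.63120716   34.        ]
pl [ 581.31279624 -246.37052464   34.        ]
[[ 650.7 -215.6   46. ]
 [ 642.4 -289.8   46. ]
 [ 573.8 -319.3   46. ]
 [ 513.4 -275.1   46. ]
 [ 590.7 -171.    46. ]] [ 521.72287999 -200.9607241    46.        ] [ 582.24577256 -245.17173205   46.        ] [ 582.03845139 -245.36937556   46.        ] hole [ 522.13752233 -200.56543709   46.        ] [ 521.72287999 -200.9607241    46.        ]
[array([156., 773.,   0.]), array([156., 731., 100.]), array([156., 688., 200.])]
[array([156., 845.,   0.]), array([156., 783., 100.]), array([156., 722., 200.])]
[array([382., 891.,   0.]), array([323., 818., 100.]), array([264., 745., 200.])]
[array([310., 804.,   0.]), array([270., 753., 100.]), array([230., 703., 200.])]
```

>>> {"api": "step_arm", "payload": {
  "steps": [
    [-0.8, 0, 0, 0],
    [-0.8, 0, 0, 0],
    [-0.4, 0, 0, 0],
    [0, 0, 0, 0]
  ],
  "jaw": 1
}}

```text
t: 0.65
eef_pos: [231.2, 580.9, 315.7]
tcp_rot: [1.465, 1.568, 1.087]
ft_force: [0.2, 0.3, -0.6]
opening: 0.64
```

```bash
python3 - <<'E'
from h import *
for n in ("scene","top","wrist"):
    im=read_camera(n); cv2.imwrite(f"pics/{n}1.png",im[:,:,::-1])
s=state();print(s['t'],s['eef_pos'],s['opening'],proj('scene',[547,640,0]))
E
```

```text
0.8 [230.94061136 580.35759791 313.23031652] 0.5087424531680946 [601.77797829 518.75116271]
```

View pics/wrist1.png

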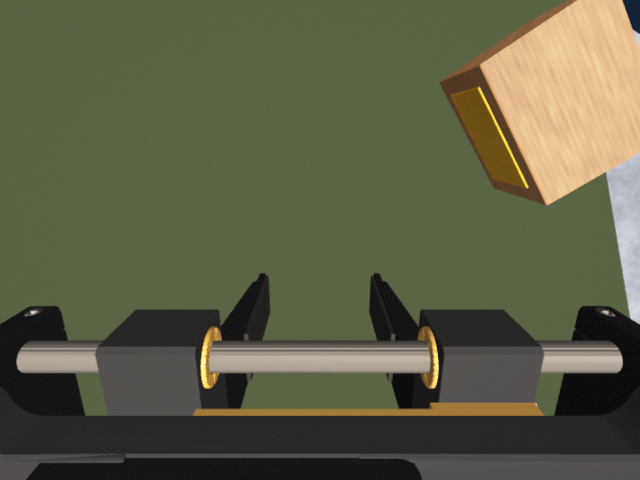

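>>> {"api": "step_arm", "payload": {
  "steps": [
    [0, -0.2, 0.35, 0],
    [0, -0.4, 0.7, 0],
    [0, -0.4, 0.7, 0],
    [0, -0.4, 0.7, 0],
    [0, -0.4, 0.7, 0],
    [0, -0.4, 0.7, 0],
    [0, -0.4, 0.7, 0],
    [0, -0.4, 0.7, 0],
    [0, -0.4, 0.7, 0],
    [0, -0.4, 0.7, 0],
    [0, -0.4, 0.7, 0],
    [0, -0.4, 0.7, 0],
    [0, -0.2, 0.35, 0],
    [0, 0, 0, 0],
    [0, 0, 0, 0]
  ]
}}

```text
t: 2.68
eef_pos: [531.9, 202.9, 314.5]
tcp_rot: [3.044, 1.57, 2.666]
ft_force: [1.0, -0.3, -0.6]
opening: 0.003
```

```bash
cat >> h.py <<'E'
def delta(tgt):
    s=state();R=Ro.from_euler('xyz',s['tcp_rot']).as_matrix()
    print(s['t'],s['eef_pos'].round(1),s['opening'],'units',(R.T@(np.array(tgt)-s['eef_pos'])/50).round(3)); return s,R
E
python3 - <<'E'
from h import *
delta([535.5,201.3,130]);s,R=delta([535.5,201.3,77])
im=read_camera('wrist'); cv2.imwrite('pics/w2.png',im[:,:,::-1])
ci=camera_info('wrist');H=ci['hand_eye']
p=np.linalg.inv(H)@np.append(R.T@(np.array([535.5,201.3,52])-s['eef_pos']),1);q=ci['mtx']@p[:3];print('pred tip px',q[:2]/q[2])
E
```

```text
2.675 [531.9 202.9 314.5] 0.0029001034632175743 units [ 3.691 -0.004  0.08 ]
2.675 [531.9 202.9 314.5] 0.0029001034632175743 units [ 4.751e+00 -4.000e-03  8.000e-02]
pred tip px [319.1315795 203.3103048]
```

View pics/w2.png

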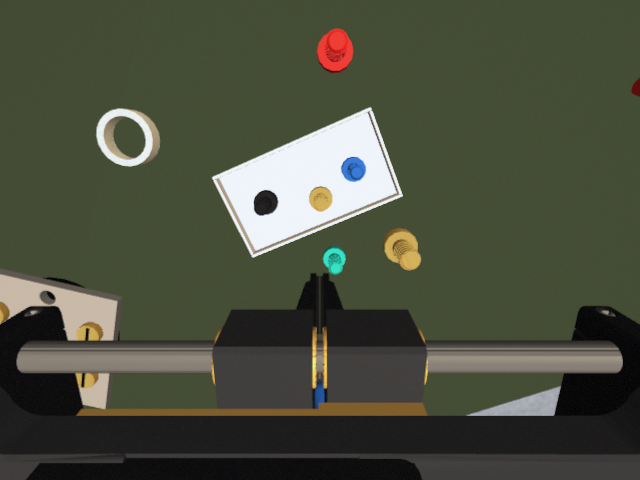

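>>> {"api": "step_arm", "payload": {
  "steps": [
    [0.4, 0, 0.04, 0],
    [0.7, 0, 0.04, 0],
    [0.8, 0, 0, 0],
    [0.8, 0, 0, 0],
    [0.6, 0, 0, 0],
    [0.3, 0, 0, 0],
    [0.1, 0, 0, 0],
    [0, 0, 0, 0],
    [0, 0, 0, 0]
  ]
}}

```text
t: 3.85
eef_pos: [536.7, 201.1, 130.6]
tcp_rot: [0.668, 1.569, 0.29]
ft_force: [1.3, 1.1, -0.3]
opening: 0.004
```

```bash
cat >> h.py <<'E'
def wpx(p,s,R):
    ci=camera_info('wrist');H=ci['hand_eye']
    p=np.linalg.inv(H)@np.append(R.T@(np.array(p)-s['eef_pos']),1);q=ci['mtx']@p[:3];return (q[:2]/q[2]).round(1)
E
python3 - <<'E'
from h import *
s,R=delta([535.5,201.3,77])
im=read_camera('wrist'); cv2.imwrite('pics/w3.png',im[:,:,::-1])
print(wpx([535.5,201.3,52],s,R), wpx([535.5,201.3,8],s,R))
sc=read_camera('scene')[:,:,::-1];cv2.imwrite('pics/s3.png',cv2.resize(sc[150:400,250:520],None,fx=2.4,fy=2.4))
E
```

```text
3.85 [536.7 201.1 130.6] 0.004060466932074264 units [ 1.073 -0.006 -0.025]
[319.1 244.6] [319.  228.8]
```

View pics/w3.png

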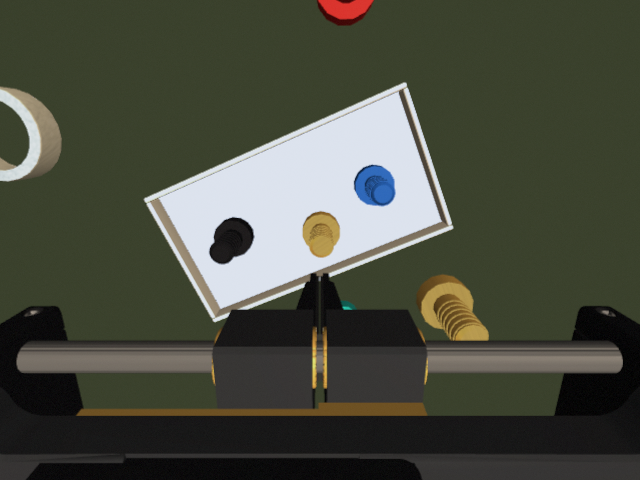

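View pics/s3.png

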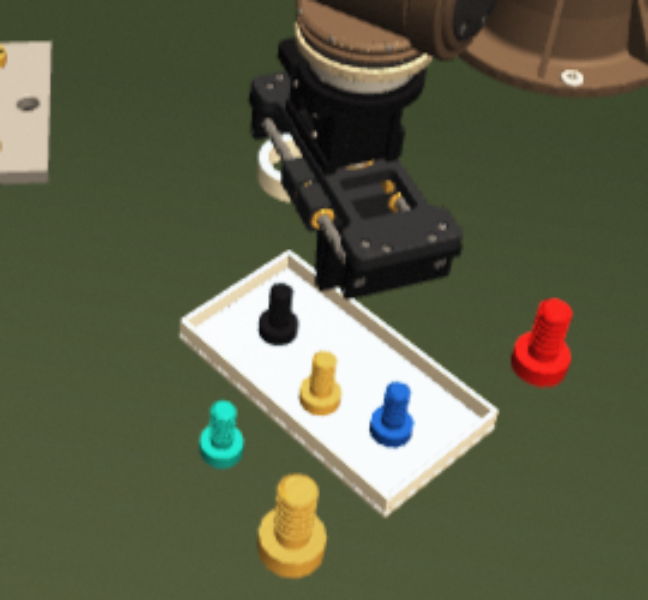

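>>> {"api": "step_arm", "payload": {
  "steps": [
    [0.2, 0.01, -0.02, 0],
    [0.3, 0, 0, 0],
    [0.3, 0, 0, 0],
    [0.2, 0, 0, 0],
    [0.06, 0, 0, 0],
    [0, 0, 0, 0],
    [0, 0, 0, 0]
  ]
}}

```text
t: 4.82
eef_pos: [535.8, 201.9, 77.0]
tcp_rot: [0.704, 1.57, 0.326]
ft_force: [0.7, -0.2, 0.4]
opening: 0.007
```

```bash
python3 - <<'E'
from h import *
s,R=delta([535.5,201.3,77])
im=read_camera('wrist'); cv2.imwrite('pics/w4.png',im[:,:,::-1])
print(wpx([535.5,201.3,52],s,R))
sc=read_camera('scene')[:,:,::-1];cv2.imwrite('pics/s4.png',cv2.resize(sc[200:380,300:480],None,fx=3.3,fy=3.3))
print(proj('scene',s['eef_pos']),proj('scene',[535.5,201.3,52]))
E
```

```text
4.825 [535.8 201.9  77. ] 0.0066409347283332195 units [ 0.001 -0.013 -0.001]
[318.7 274.2]
[386.16640318 288.79004195] [384.80504621 297.95421216]
```

View pics/s4.png

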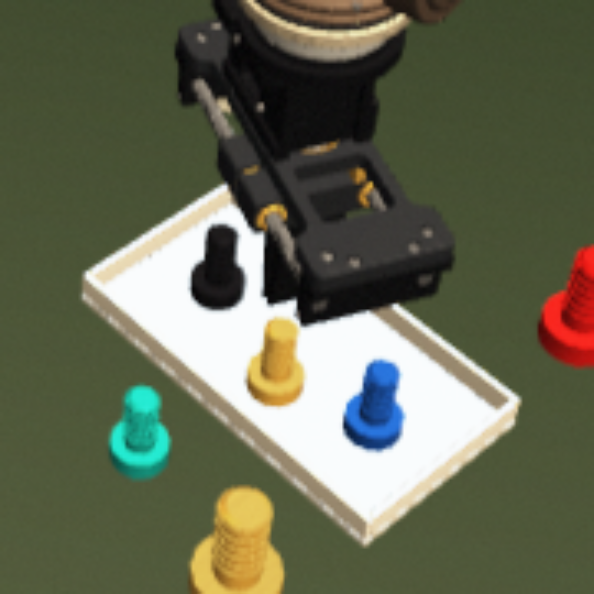

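View pics/w4.png

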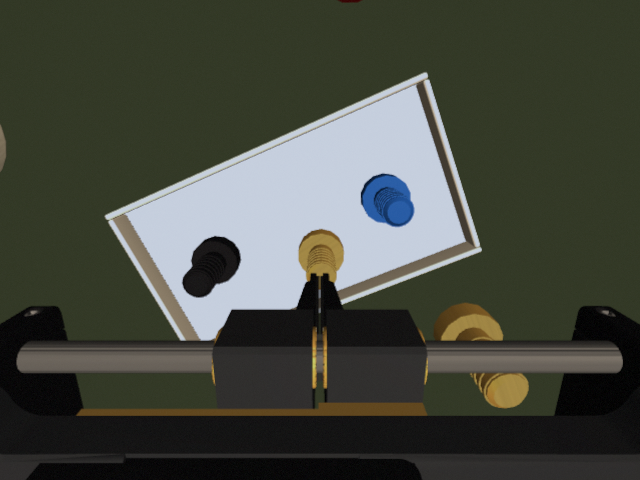

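>>> {"api": "step_arm", "payload": {
  "steps": [
    [0, 0, 0, 0],
    [0, 0, 0, 0],
    [0, 0, 0, 0],
    [0, 0, 0, 0],
    [0, 0, 0, 0],
    [0, 0, 0, 0],
    [0, 0, 0, 0],
    [0, 0, 0, 0],
    [0, 0, 0, 0],
    [0, 0, 0, 0],
    [0, 0, 0, 0],
    [0, 0, 0, 0],
    [0, 0, 0, 0],
    [0, 0, 0, 0],
    [0, 0, 0, 0],
    [0, 0, 0, 0],
    [0, 0, 0, 0],
    [0, 0, 0, 0],
    [0, 0, 0, 0],
    [0, 0, 0, 0]
  ]
}}

```text
t: 7.42
eef_pos: [535.6, 201.8, 76.6]
tcp_rot: [1.942, 1.571, 1.563]
ft_force: [-0.5, 0.8, 0.7]
opening: 0.009
```

>>> {"api": "step_arm", "payload": {
  "steps": [
    [0, 0, 0, 0],
    [0, 0, 0, 0],
    [0, 0, 0, 0],
    [0, 0, 0, 0],
    [-0.1, 0, 0, 0],
    [-0.3, 0, 0, 0],
    [-0.6, 0, 0, 0],
    [-0.7, 0, 0, 0],
    [-0.7, 0, 0, 0],
    [-0.4, 0, 0, 0],
    [-0.2, 0, 0, 0],
    [0, 0, 0, 0]
  ]
}}

```text
t: 8.93
eef_pos: [535.6, 201.8, 227.3]
tcp_rot: [0.665, 1.57, 0.287]
ft_force: [-1.2, -0.0, -0.2]
opening: 0.004
```

```bash
python3 - <<'E'
from h import *
s,R=delta([521.8,-200.5,225]);print(R.round(3))
E
```

```text
8.925 [535.6 201.8 227.3] 0.0041571465312432235 units [ 0.043 -7.577  2.719]
[[ 0.001  0.37   0.929]
 [ 0.     0.929 -0.37 ]
 [-1.     0.001  0.001]]
```

>>> {"api": "step_arm", "payload": {
  "steps": [
    [0, -0.3, 0.11, 0],
    [0, -0.7, 0.25, 0],
    [0, -0.7, 0.25, 0],
    [0, -0.7, 0.25, 0],
    [0, -0.7, 0.25, 0],
    [0, -0.7, 0.25, 0],
    [0, -0.7, 0.25, 0],
    [0, -0.7, 0.25, 0],
    [0, -0.7, 0.25, 0],
    [0, -0.7, 0.25, 0],
    [0, -0.7, 0.25, 0],
    [0, -0.3, 0.11, 0],
    [0, 0, 0, 0],
    [0, 0, 0, 0]
  ]
}}

```text
t: 10.68
eef_pos: [521.2, -200.8, 226.4]
tcp_rot: [2.64, 1.57, 2.262]
ft_force: [-0.2, 0.0, 0.1]
opening: 0.003
```

```bash
python3 - <<'E'
from h import *
s,R=delta([521.8,-200.5,59])
im=read_camera('wrist'); cv2.imwrite('pics/w5.png',im[:,:,::-1])
print(wpx([521.8,-200.5,34],s,R))
E
```

```text
10.675 [ 521.2 -200.8  226.4] 0.0029296408645016255 units [3.348 0.008 0.011]
[319.8 213. ]
```

View pics/w5.png

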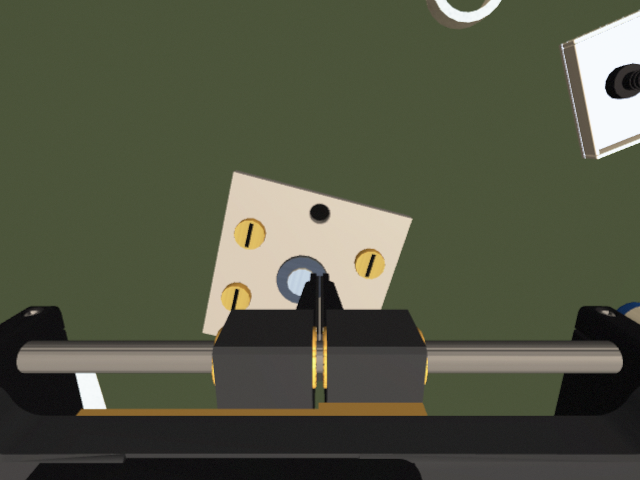

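>>> {"api": "step_arm", "payload": {
  "steps": [
    [0.2, 0, 0, 0],
    [0.5, 0, 0.01, 0],
    [0.7, 0.01, 0, 0],
    [0.7, 0, 0, 0],
    [0.6, 0, 0, 0],
    [0.4, 0, 0, 0],
    [0.2, 0, 0, 0],
    [0.05, 0, 0, 0],
    [0, 0, 0, 0],
    [0, 0, 0, 0]
  ]
}}

```text
t: 11.98
eef_pos: [522.4, -201.4, 59.8]
tcp_rot: [-0.027, 1.57, -0.406]
ft_force: [0.6, 0.3, 0.0]
opening: 0.007
```

```bash
python3 - <<'E'
from h import *
s,R=delta([521.8,-200.5,59])
sc=read_camera('scene')[:,:,::-1];cv2.imwrite('pics/s6.png',sc)
print(proj('scene',s['eef_pos']))
E
```

```text
11.975 [ 522.4 -201.4   59.8] 0.006526525930504541 units [ 0.016  0.013 -0.017]
[259.89920736 182.929497  ]
```

View pics/s6.png

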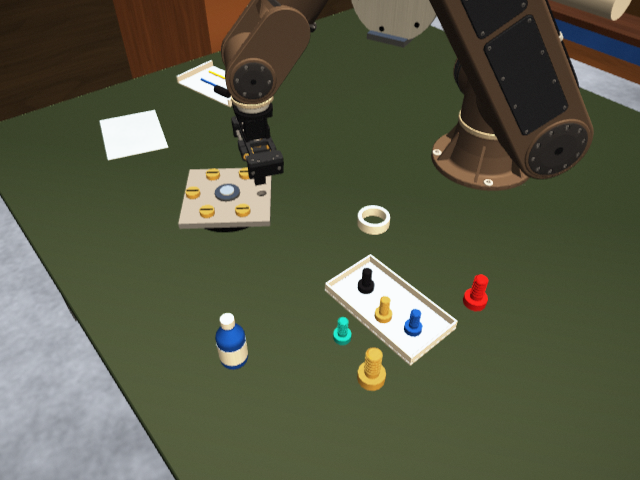

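The scene picture shows the fingertips at about (260, 183), just above the hole at (262, 193). All the other parts are where they were. I'll hold here.

>>> {"api": "step_arm", "payload": {
  "steps": [
    [0, 0, 0, 0],
    [0, 0, 0, 0],
    [0, 0, 0, 0],
    [0, 0, 0, 0],
    [0, 0, 0, 0],
    [0, 0, 0, 0],
    [0, 0, 0, 0],
    [0, 0, 0, 0],
    [0, 0, 0, 0],
    [0, 0, 0, 0],
    [0, 0, 0, 0],
    [0, 0, 0, 0],
    [0, 0, 0, 0],
    [0, 0, 0, 0],
    [0, 0, 0, 0],
    [0, 0, 0, 0],
    [0, 0, 0, 0],
    [0, 0, 0, 0],
    [0, 0, 0, 0],
    [0, 0, 0, 0]
  ]
}}

```text
t: 14.52
eef_pos: [522.0, -201.3, 59.1]
tcp_rot: [1.698, 1.571, 1.32]
ft_force: [0.6, 0.5, -0.0]
opening: 0.004
```

>>> {"api": "step_arm", "payload": {
  "steps": [
    [0, 0, 0, 0],
    [0, 0, 0, 0],
    [0, 0, 0, 0],
    [0, 0, 0, 0],
    [0, 0, 0, 0]
  ]
}}

```text
t: 15.15
eef_pos: [522.0, -201.3, 59.1]
tcp_rot: [1.961, 1.571, 1.582]
ft_force: [-0.7, 0.2, 0.1]
opening: 0.003
```

```bash
python3 - <<'E'
from h import *
s,R=delta([521.8,-200.5,59]); print(s['ft_force'])
print(job_done())
E
```

```text
15.15 [ 522.  -201.3   59.1] 0.002595023172658468 units [ 0.002  0.013 -0.01 ]
[-0.72457688  0.20367642  0.14658212]
the job is handed in; nothing more can be done
None
```

I pointed at the loose brass screw in the tray for about 3 s, then at the empty hole for about 3 s. I handed the job in at 15.2 s with the arm still over the hole. The jaws were closed while pointing.

- **Brass screw:** the fingertips were about 25 mm above the tip and within about 2 mm of it sideways. I placed the tip at about (535, 201, 51–52) mm. I ignored the larger brass screw outside the tray.
- **Empty hole:** the fingertips were about 25 mm above the hole and about 1 mm off sideways. I placed the hole at about (522, -200.5, 34) mm.
- **Touching:** the wrist force stayed at about sensor noise, 1.7 N at most. The last scene picture, taken as the hold over the hole began, showed nothing moved.

The cameras disagreed slightly. The top and scene cameras differed by about 2–3 mm on both points. The wrist camera put the screw about 1.7 mm to one side, and it agreed with my hole position to within a pixel. In the last wrist picture over the screw, the fingertips hid its tip, so that alignment rests on the earlier pictures and the scene view.

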